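# Hold an incubator hinge block in the corner of the assembly jig

### The arm

A 6-joint arm with a two-finger parallel gripper is mounted at the origin on the work surface. World frame = base frame: x ahead of the robot, y to its left, z up, the work surface at z = 0. Lengths are in m, angles in rad, forces in N, time in s.
With the tool pointing down it reaches from about 0.35 to 0.975 m from the base axis. Payload 4.9 kg.
Tool frame: the origin (TCP) lies at the very end of the fingers, on their centre line; the grasp point (between the pads) lies ctrl.grip_point_offset behind it (ctrl.grip_point_offset is the distance from the TCP to the grasp point, in m); z points along the fingers, y is the direction in which the jaws open and shut (so a half turn about z gives the same grasp; the last joint's range is limited). The gripper opens to 85 mm and grips with 20 to 120 N. Pads are 22 mm wide; open, the fingers measure 114 mm over their backs; the gripper's body (76 mm by 85 mm) begins 54 mm behind the grasp point. The pads swing forward as they close: fully open they stand 13 mm farther back than shut.
Start: joints at [-1.313, 0.053, 1.613, -0, 1.476, -0.119], TCP at [0.23, -0.581, 0.231] pointing down, gripper open.
Joint ranges: [-3.01, 3.01], [-1.01, 2.22], [0.06, 2.58], [-1.02, 4.17], [0.09, 2.62], [-3.14, 3.14]. Speed limits (rad/s): [2.57, 2.57, 3.14, 3.14, 3.14, 3.14].

### API

Orientations are given as a rotation vector (axis times angle).
In Python, from station import ctrl gives the robot as it stands. The module is installed in compiled form; this text tells all that it offers.
- The arm moves only by the shell command python3 -m creep 'ROWS' [FORCE]. ROWS is JSON, a list of rows, each a list of 5 numbers: the closure in counts, from 0 (fully open) to 255 (shut), then the shift along the tool's x, y, z in mm, then the turn about the tool's z in rad. A call has 1 to 12 rows; each row is the pose to reach, as a shift and turn from the pose commanded when the call began, along the tool's axes at that moment; what a row does not reach only later rows make up. A row lasts 1/12 s, in which the tool goes at most 41.7 mm and 7.16 degrees, less where a joint would pass 70% of its speed; a pose out of reach is approached as far as the arm can. A call with a gripper value outside its range is refused whole. The fingers move at their own pace and stop on an object; FORCE is the grip in N (left out, the last holds). Time passes only in rows, so rows that repeat a pose let the fingers close. It gives the time, the measured TCP pose, the force and the opening at its end, in the units of the state.
- ctrl.get_obs(): the state, without advancing time (a new reading comes with each control period).
- ctrl.get_image(name): name is "scene" or "top"; returns the picture (420x560x3 uint8, red, green, blue); there is no depth.
- ctrl.calibration(name): a dict with "fx", "fy", "cx", "cy" (pixels), "k1" (the pictures are not rectified: a ray, as slopes to the right and down, at radius r is drawn at 1 + k1 r^2 times it, then the intrinsics apply), "R" (3x3) and "t" (3): a world point X has camera coordinates R X + t. Camera axes: x right, y down, z forward; pixel columns grow to the right and rows downward; lengths in m; the calibration is good to about 2 mm. A picture is of the moment at which its call begins. calibration takes no time and is no camera call.
- ctrl.finish_job(): hands the job in, once; it reports no verdict.
Trained networks look in the newest picture that a camera, given by its name, has taken for a name from the list of things; names that differ only in an ending like _2 or _b are one class to them, and where a whole thing is asked for, a point or a joint stands for the part that bears it (a point fixed in the world has none). Each returns a list of dicts, best first, with "conf" (0 to 1); they miss things now and then, are a little off and sometimes report something else, mostly with a low value. They report only what shows in the picture. A call takes as long as a camera call. They do not tell look-alikes from the thing itself.
- ctrl.boxes_of(camera, label): "rect" ([left, top, width, height] in pixels, round what is visible of it).
- ctrl.outline_of(camera, label): "mask" (420x560 bool, what is visible of it) and "rect" ([left, top, width, height] in pixels, round what is visible of it).
The state is a dict: "t": time; "q": joint angles; "dq": joint speeds; "effort": joint torques, N m; "tool_pos": TCP position; "tool_rot": TCP orientation; "contact_force": force on the tool from outside, world axes, zero at the start; "wrist_torque": the same for the moment, N m; "opening": finger opening in m.
Only numpy, scipy, OpenCV 4.12 (cv2) and the standard library are available. Lean on these libraries where they do the work, as an engineer would, in place of code of your own. Each camera call takes 0.05 s, during which the arm holds its last target. There are 200 camera calls.

### The job

We are refitting the incubator door: first open the assembly jig by setting its clamp lever straight up. Then pick up the black hinge block and hold it flat on the jig plate, square in the corner, its long side firmly against the long fence and its end firmly against the short fence at the same time, and finish while still holding and pressing it there so that a colleague can fasten it. Leave the lever upright and do not disturb the other things on the bench.

Things in the scene. Friction and masses are not known exactly. Their poses are not given: they have to be found in the camera images.
- jig: The assembly jig, fixed to the bench: an aluminium plate 180 mm (its x) by 280 mm (its y), 10 mm thick, carrying two fences and a clamp lever. Its origin is on the underside (bench height); the plate spans x -90 to +90 and y -165 to +115 mm in its frame, its top at z = 10 mm. Its x axis points roughly away from the robot, its y axis roughly to the robot's left; z up.
- fence_long: Long dark steel fence, a bar 14 mm thick (its x), 150 mm long (its y), standing 20 mm above the plate along the jig's far side. Origin at the centre of its underside, on the plate's top, at jig x = +67, y = +27 mm; axes parallel to the jig's. The face to press against looks to -x, at jig x = +60 mm.
- fence_short: Short dark steel fence, a bar 110 mm long (its x), 14 mm thick (its y), standing 20 mm above the plate, square to the long one on the jig's -y side. Origin at the centre of its underside, on the plate's top, at jig x = 0, y = -67 mm; axes parallel to the jig's. The face to press against looks to +y, at jig y = -60 mm.
- corner (a point): The inner corner, where the inner faces of the two fences meet at the plate's top (jig x = +60, y = -60, z = 10 mm). Axes as the jig's: the free space is towards -x and +y.
- clamp_lever (a joint): Angle of the clamp lever from straight up, rad: 0 is upright, negative leans to the jig's -x side (towards the robot), positive leans to its +x side; range -1.1 to 1.1, no stop at upright. The hinge is level, along the jig's y. It is stiff (about 0.12 N m, some 2 N at the knob) and stays where it is left. It starts leaning towards the robot.
- lever_pivot (a point): The lever's hinge axis, midway between two grey cheeks 50 mm long (jig x), 8 mm thick and 34 mm apart over their outsides (jig y), whose tops are 55 mm above the bench; jig x = -30, y = -123, z = 45 mm, outside the short fence.
- lever_knob (a point): Centre of the black ball knob, 24 mm in diameter, on the lever's end, 70 mm from the hinge axis; the lever itself is a 10 mm steel rod. It moves with the lever.
- hinge_block: Loose, black plastic, 0.10-0.20 kg: foot 64 (x) by 48 (y) by 24 mm high; along the middle of its top, a tongue 44 long (x), 16 thick (y), from 24 to 60 mm height. Origin: centre of the underside; same turned half round. Pinch the tongue by its broad faces. Its foot slides easily on the jig (friction about 0.25). Seated: origin 24 mm from the long fence, 32 mm from the short one.
- latch_block: Bystander: black latch block, a 46 mm square foot 14 mm high with a round boss 30 mm in diameter, 30 mm high in all. Origin at the centre of its underside.
- jar: Bystander: empty glass jar, 64 mm in diameter, 62 mm high. Origin at the centre of its underside.
- feed_cup: Bystander: small yellow feed cup, 40 mm in diameter, 30 mm high. Origin at the centre of its underside.
- pen: Bystander: black pen lying flat, 145 mm long (its x), 10 mm high. Origin at the underside, about mid-length.
- syringe: Bystander: feeding syringe lying flat, about 125 mm long (its x), 13 mm high. Origin at the underside of the barrel.
- screwdriver: Bystander: screwdriver lying beyond the small things, along its x, about 200 mm long and 30 mm high.
Things that resemble listed ones, but are neither listed nor needed, are in the scene too. What is shaped like the hinge_block but green is not meant.

How it is judged:
By the outcome, as a careful person would: the job done as asked, in the order asked, and still so for the second after the job is handed in, while the arm keeps its last pose, push and grip.
It also fails if it takes over 64 s, if anything falls off the work surface, if the arm or the gripper's body presses on something with over 40 N, if the wrist force passes 120 N, or if a joint passes its speed limit or range.

## Working session

There is one attempt and no reset: what is moved stays moved. The work goes in short steps, Python scripts to look and compute and a shell command to move; the robot and the scene stay as the last step left them, time stands still between calls to the robot, and variables do not carry over. Pictures are saved under pics/ and viewed, about 8 in all and at most 12, crops included, and the job is handed in when it is done.

```bash
mkdir -p pics
python3 - <<'E'
from station import ctrl
import cv2,numpy as np
for c in("scene","top"):
    im=ctrl.get_image(c); cv2.imwrite(f"pics/{c}0.png",im[:,:,::-1])
    k=ctrl.calibration(c); print(c,{a:np.round(v,3).tolist() for a,v in k.items()})
    for l in("jig","fence_long","fence_short","clamp_lever","hinge_block"):
        print(l,[(np.round(d["conf"],2),d["rect"]) for d in ctrl.boxes_of(c,l)])
o=ctrl.get_obs(); print({a:np.round(v,3).tolist() for a,v in o.items()},ctrl.grip_point_offset)
E
```

```text
scene {'fx': 378.872, 'fy': 378.872, 'cx': 282.131, 'cy': 214.66, 'k1': 0.028, 'R': [[0.717, 0.697, -0.007], [0.445, -0.466, -0.765], [-0.536, 0.545, -0.644]], 't': [-0.502, -0.177, 1.221]}
jig [(np.float64(0.97), [79.4, 232.7, 160.1, 123.3])]
fence_long [(np.float64(0.67), [177.2, 250.5, 52.0, 51.2])]
fence_short [(np.float64(0.65), [128.3, 276.7, 43.9, 37.3]), (np.float64(0.28), [84.4, 230.5, 151.0, 127.0])]
clamp_lever [(np.float64(0.59), [83.4, 269.0, 38.4, 38.8]), (np.float64(0.43), [282.2, 154.1, 22.7, 28.0])]
hinge_block [(np.float64(0.88), [248.5, 215.0, 28.8, 27.8]), (np.float64(0.86), [277.8, 246.2, 33.2, 31.8]), (np.float64(0.57), [291.4, 195.6, 20.4, 36.5])]
top {'fx': 383.446, 'fy': 383.446, 'cx': 277.362, 'cy': 220.134, 'k1': -0.06, 'R': [[-0.012, -1.0, 0.004], [-0.995, 0.011, -0.103], [0.103, -0.005, -0.995]], 't': [0.109, 0.62, 0.834]}
jig [(np.float64(0.81), [338.1, 204.3, 142.0, 105.8])]
fence_long [(np.float64(0.82), [347.6, 222.6, 61.2, 20.3]), (np.float64(0.44), [245.9, 124.6, 28.2, 83.7])]
fence_short [(np.float64(0.71), [413.1, 227.6, 22.4, 46.6])]
clamp_lever [(np.float64(0.53), [453.8, 253.4, 24.2, 22.7])]
hinge_block [(np.float64(0.91), [290.1, 170.2, 32.7, 33.6]), (np.float64(0.86), [277.8, 223.8, 38.4, 33.6]), (np.float64(0.77), [231.7, 210.0, 32.9, 38.5])]
{'t': 0.6, 'q': [-1.313, 0.053, 1.613, 0.0, 1.476, -0.119], 'dq': [-0.0, -0.001, -0.0, 0.001, -0.001, -0.0], 'effort': [0.0, -39.341, -37.023, -0.0, 0.001, 0.0], 'tool_pos': [0.23, -0.581, 0.231], 'tool_rot': [3.086, 0.588, 0.0], 'contact_force': [0.129, -0.399, 0.679], 'wrist_torque': [-0.005, 0.028, 0.06], 'opening': 0.086} 0.0187
```

View pics/scene0.png

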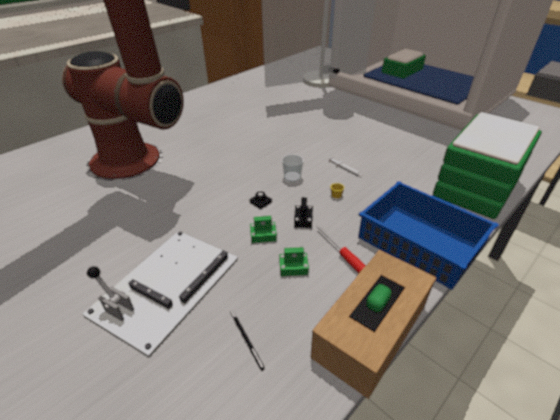

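View pics/top0.png

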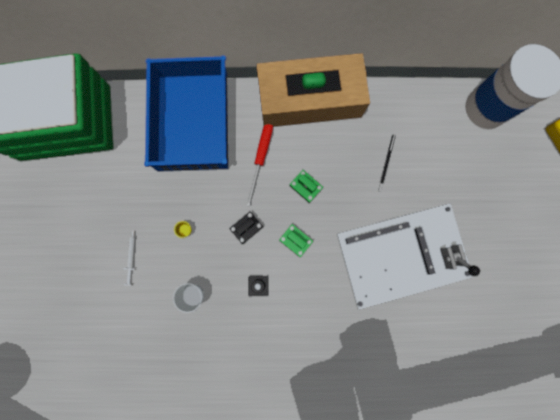

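The scene view shows the jig at lower left around (165,290), with the lever knob at (94,272) leaning towards the robot. The black hinge block is at (304,212), beside two green look-alikes. In the top view the hinge block is at (247,227), the plate spans about (340–470, 205–305), and the knob is at (474,270). Next I fit poses from the masks.

```bash
cat > h.py <<'E'
from station import ctrl
import cv2,numpy as np
from scipy.optimize import minimize,brentq
from scipy.spatial.transform import Rotation as Ro
K={c:ctrl.calibration(c) for c in("scene","top")}
def proj(c,X):
    k=K[c]; p=np.atleast_2d(X)@np.array(k["R"]).T+k["t"]; s=p[:,:2]/p[:,2:]
    s=s*(1+k["k1"]*(s**2).sum(1,keepdims=True)); return s*[k["fx"],k["fy"]]+[k["cx"],k["cy"]]
def ray(c,uv):
    k=K[c]; d=(np.array(uv,float)-[k["cx"],k["cy"]])/[k["fx"],k["fy"]]; s=d.copy()
    for _ in range(10): s=d/(1+k["k1"]*(s@s))
    R=np.array(k["R"]); return -R.T@k["t"], R.T@np.array([s[0],s[1],1])
def plane(c,uv,z):
    o,d=ray(c,uv); return o+d*(z-o[2])/d[2]
def box(x0,x1,y0,y1,z0,z1): return np.array([[x,y,z] for x in(x0,x1) for y in(y0,y1) for z in(z0,z1)])/1e3
def place(B,p):
    c,s=np.cos(p[2]),np.sin(p[2]); return B@np.array([[c,s,0],[-s,c,0],[0,0,1]])+[p[0],p[1],p[3] if len(p)>3 else 0]
def sil(c,boxes,p,S=4):
    m=np.zeros((420*S,560*S),np.uint8)
    for B in boxes: cv2.fillConvexPoly(m,cv2.convexHull(np.round((proj(c,place(B,p))+.5)*S).astype(np.int32)),255)
    return cv2.resize(m,(560,420),interpolation=cv2.INTER_AREA)/255.
def fit(boxes,masks,p0):
    def f(q):
        p=[q[0]/1e3,q[1]/1e3,q[2]/50]
        return sum(np.abs(sil(c,boxes,p)-m).sum()/m.sum() for c,m in masks.items())
    q=np.array([p0[0]*1e3,p0[1]*1e3,p0[2]*50])
    for s in(8,3):
        r=minimize(f,q,method="Nelder-Mead",options=dict(initial_simplex=[q]+[q+s*e for e in np.eye(3)],xatol=.05,fatol=1e-4)); q=r.x
    return np.array([q[0]/1e3,q[1]/1e3,q[2]/50]),r.fun
HB=[box(-32,32,-24,24,0,24),box(-22,22,-8,8,24,60)]
JIG=[box(-90,90,-165,115,0,10),box(60,74,-48,102,10,30),box(-55,55,-74,-60,10,30),box(-55,-5,-140,-106,10,55)]
LOC={"corner":[60,-60,10],"pivot":[-30,-123,45]}
def J(p,v): return place(np.atleast_2d(np.array(v,float))/1e3,p)[0]
def mask(c,l,near):
    best=None
    for d in ctrl.outline_of(c,l):
        r=d["rect"]; e=np.hypot(r[0]+r[2]/2-near[0],r[1]+r[3]/2-near[1])
        if e<25 and (best is None or d["conf"]>best["conf"]): best=d
    return best
E
python3 - <<'E'
from h import *
for c in K: ctrl.get_image(c)
M={}
for l,nr in(("jig",{"top":(409,257),"scene":(160,294)}),("hinge_block",{"top":(247,228),"scene":(303,213)}),("lever_knob",{"top":(474,270),"scene":(96,280)})):
    M[l]={}
    for c in K:
        d=mask(c,l,nr[c])
        if d is None: print("miss",l,c);continue
        M[l][c]=d["mask"].astype(float); print(l,c,round(d["conf"],2),d["rect"])
jp0=plane("top",(409,257),.01)
for ms in (M["jig"],{"top":M["jig"].get("top")}):
    print("jig",*fit(JIG,ms,[*jp0[:2],.2]))
p,_=fit(JIG,M["jig"],[*jp0[:2],.2])
hb0=plane("top",(247,228),.02)
for y in(-.6,.6,1.2):
    print("hb",*fit(HB,M["hinge_block"],[*hb0[:2],y]))
for c,uv in(("top",(474.5,270.5)),("scene",(94,272))):
    # knob angle best match in image
    th=np.linspace(-1.1,1.1,441); P=np.array([J(p,[-30+70*np.sin(t),-123,45+70*np.cos(t)]) for t in th])
    e=np.linalg.norm(proj(c,P)-uv,axis=1); i=e.argmin(); print(c,"lever",th[i],e[i],P[i])
np.save("jig.npy",p)
v=np.hstack([cv2.resize(ctrl.get_image(c)[sl][:,:,::-1].copy(),None,fx=3,fy=3) for c,sl in(("top",np.s_[195:325,330:490]),)])
cv2.imwrite("pics/jigcrop.png",v)
E
```

```text
jig scene 0.85 [81.4, 231.3, 157.8, 124.8]
jig top 0.86 [338.5, 203.3, 141.6, 105.8]
hinge_block scene 0.65 [290.5, 195.5, 21.4, 37.5]
hinge_block top 0.64 [227.2, 212.6, 35.5, 32.9]
lever_knob scene 0.89 [85.7, 269.6, 35.2, 33.8]
lever_knob top 0.53 [451.9, 250.3, 27.2, 23.8]
jig [ 0.5320426  -0.17016769  0.25400797] 0.0811450871279582
jig [ 0.53258817 -0.16864469  0.25548418] 0.03797145769622833
hb [ 0.60693768  0.17506956 -0.88152382] 0.1502320292472798
hb [0.6100076  0.16851515 0.71454972] 0.8576988250190865
hb [0.60685724 0.17482433 2.26233098] 0.15317619748120836
top lever -0.45500000000000007 0.050048279311383996 [ 0.50413801 -0.30448969  0.10787827]
scene lever -0.42000000000000004 0.10953110932776602 [ 0.50628594 -0.30393205  0.10891623]
```

Both cameras agree on the jig pose (about 1.5 mm, residual 0.1 px) and put the lever at about -0.44 rad. I'll go above the knob with the jaws along jig y.

```bash
cat >> h.py <<'E'
def go(xyz,yaw):
    """shift (tool axes, mm) and turn to put the TCP at xyz, jaws (tool y) at world angle yaw (mod pi)"""
    o=ctrl.get_obs(); R=Ro.from_rotvec(o["tool_rot"]).as_matrix(); d=R.T@(np.array(xyz)-o["tool_pos"])*1e3
    a=np.arctan2(R[1,1],R[0,1]); t=-((yaw-a+np.pi/2)%np.pi-np.pi/2)
    print("shift",np.round(d,1),"turn",round(t,3),"q6",round(o["q"][5],2)); 
def st():
    o=ctrl.get_obs(); print({a:np.round(o[a],4).tolist() for a in("t","tool_pos","tool_rot","contact_force","wrist_torque","opening")})
E
python3 - <<'E'
from h import *
p=np.array([.5322,-.1694,.2548]); np.save("jig.npy",p)
for th in(-.44,0):
    k=J(p,[-30+70*np.sin(th),-123,45+70*np.cos(th)]); print(k)
    go([*k[:2],.2],p[2]+np.pi/2)
E
```

```text
[ 0.50531785 -0.30350546  0.10833262]
shift [ 358.2 -156.8   31.3] turn 0.122 q6 -0.12
[ 0.53417097 -0.29599034  0.115     ]
shift [ 387.8 -153.2   31.3] turn 0.122 q6 -0.12
```

View pics/jigcrop.png

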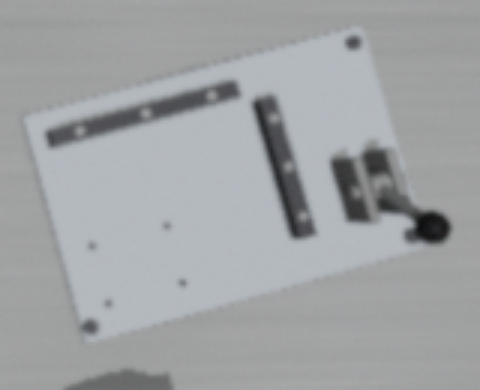

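The crop (3x) shows the knob at about (433,227), i.e. full-picture (474,270.5), leaning towards the robot. It matches the fit, so I move above it.

```bash
python3 -m creep '[[0,36,-16,0,0],[0,72,-31,0,0.03],[0,108,-47,0,0.06],[0,143,-63,0,0.122],[0,179,-78,0,0.122],[0,215,-94,0,0.122],[0,251,-110,10,0.122],[0,287,-125,20,0.122],[0,322,-141,31,0.122],[0,358,-157,31,0.122],[0,358,-157,31,0.122],[0,358,-157,31,0.122]]' 25
python3 - <<'E'
from h import *
p=np.load("jig.npy"); k=J(p,[-30+70*np.sin(-.44),-123,45+70*np.cos(-.44)]); st(); go([*k[:2],k[2]-.013],p[2]+np.pi/2)
for c in K: im=ctrl.get_image(c); cv2.imwrite(f"pics/{c}1.png",im[:,:,::-1])
a=cv2.imread("pics/scene1.png")[210:350,50:230]; b=cv2.imread("pics/top1.png")[195:335,350:530]
cv2.imwrite("pics/c1.png",cv2.resize(np.hstack([a,b]),None,fx=2.2,fy=2.2))
E
```

```text
t: 2.05
tool_pos: [0.5061, -0.3018, 0.2001]
tool_rot: [-3.115, -0.405, 0.001]
contact_force: [-0.1, -0.5, -0.0]
opening: 0.0855
{'t': 2.05, 'tool_pos': [0.5061, -0.3018, 0.2001], 'tool_rot': [-3.1153, -0.4052, 0.0008], 'contact_force': [-0.1365, -0.4509, -0.0337], 'wrist_torque': [0.0303, -0.0124, -0.0269], 'opening': 0.0855}
shift [ -1.1   1.4 104.7] turn 0.004 q6 0.65
```

View pics/c1.png

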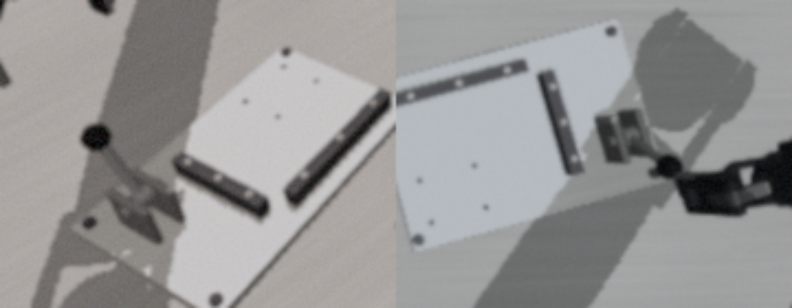

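The pictures show the knob at left (96,137) and right (668,166) in the crop, with the open gripper above it and clear. I descend, straddle it and close.

```bash
python3 -m creep '[[0,-1,1.5,25,0],[0,-1,1.5,50,0],[0,-1,1.5,70,0],[0,-1,1.5,85,0],[0,-1,1.5,95,0],[0,-1,1.5,103,0],[255,-1,1.5,103,0],[255,-1,1.5,103,0],[255,-1,1.5,103,0],[255,-1,1.5,103,0],[255,-1,1.5,103,0],[255,-1,1.5,103,0]]' 25
python3 - <<'E'
from h import *
st()
E
```

```text
t: 3.15
tool_pos: [0.5042, -0.3038, 0.0986]
tool_rot: [-3.113, -0.399, 0.002]
contact_force: [-5.2, 6.1, 6.7]
opening: 0.0218
{'t': 3.15, 'tool_pos': [0.5042, -0.3038, 0.0986], 'tool_rot': [-3.1127, -0.3992, 0.002], 'contact_force': [-5.1651, 6.0791, 6.7401], 'wrist_torque': [1.0891, 0.7891, 0.0325], 'opening': 0.0218}
```

Gripped. I swing it along the arc.

```bash
python3 -m creep '[[255,4.5,0,-2,0],[255,9,0,-3.5,0],[255,14,0,-4.8,0],[255,19,0,-5.9,0],[255,24.5,0,-6.5,0],[255,30,0,-6.7,0],[255,30,0,-6.7,0],[255,30,0,-6.7,0],[255,30,0,-6.7,0]]'
python3 - <<'E'
from h import *
st()
p=np.load("jig.npy")
o=ctrl.get_obs(); print("tcp in jig",place(np.array([[*(o["tool_pos"][:2]-p[:2]),0]]),[0,0,-p[2]])*1e3)
for c in K:
    im=ctrl.get_image(c)
    for th in(-.1,0,.1): print(c,th,proj(c,J(p,[-30+70*np.sin(th),-123,45+70*np.cos(th)])))
    ds=[(round(d["conf"],2),d["rect"]) for d in ctrl.boxes_of(c,"lever_knob")]; print(ds)
E
```

```text
t: 3.9
tool_pos: [0.5337, -0.2963, 0.1044]
tool_rot: [-3.114, -0.4, -0.001]
contact_force: [-1.3, 5.6, 3.5]
opening: 0.0219
{'t': 3.9, 'tool_pos': [0.5337, -0.2963, 0.1044], 'tool_rot': [-3.1137, -0.3995, -0.0007], 'contact_force': [-1.2753, 5.5831, 3.5183], 'wrist_torque': [0.948, 0.3082, -0.0573], 'opening': 0.0219}
tcp in jig [[ -30.55509769 -123.20156797    0.        ]]
scene -0.1 [[101.51977115 273.9749929 ]]
scene 0 [[104.11461796 275.26071801]]
scene 0.1 [[106.84636462 276.80965418]]
[(0.55, [92.8, 269.0, 27.0, 33.2])]
top -0.1 [[472.38937571 259.33030262]]
top 0 [[471.46382246 256.0486078 ]]
top 0.1 [[470.3678958  252.77419529]]
[(0.61, [453.4, 251.2, 5.7, 6.8])]
```

```bash
python3 -m creep '[[0,0,0,0,0],[0,0,0,0,0],[0,0,0,0,0],[0,0,0,0,0],[0,0,0,0,0],[0,0,0,-30,0],[0,0,0,-60,0],[0,0,0,-95,0],[0,-35,40,-110,0],[0,-70,80,-110,0],[0,-100,110,-110,0],[0,-100,110,-110,0]]'
python3 - <<'E'
from h import *
st()
S=[]
for c,(r,q) in {"scene":(245,75),"top":(225,430)}.items():
    im=ctrl.get_image(c); S.append(cv2.resize(im[r:r+75,q:q+75,::-1].copy(),None,fx=5,fy=5,interpolation=cv2.INTER_CUBIC))
cv2.imwrite("pics/c2.png",np.hstack(S))
E
```

```text
t: 5.1
tool_pos: [0.4629, -0.4325, 0.2151]
tool_rot: [3.114, 0.396, 0.0]
contact_force: [1.1, 0.0, -0.0]
opening: 0.0853
{'t': 5.1, 'tool_pos': [0.4629, -0.4325, 0.2151], 'tool_rot': [3.1137, 0.3961, 0.0003], 'contact_force': [1.0577, 0.0423, -0.001], 'wrist_torque': [0.0475, -0.0238, -0.0376], 'opening': 0.0853}
```

View pics/c2.png

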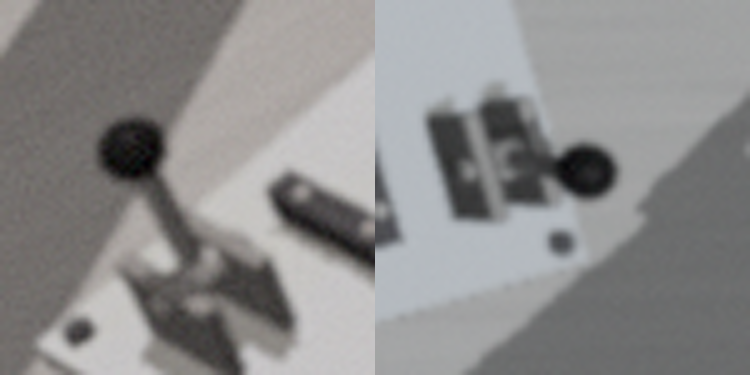

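The crops show the knob at full-picture (101.4,274.8) in scene and (472,259) in top. Both suggest about -0.08 rad, so the grip slipped a little. I measure the blob centroid.

```bash
cat >> h.py <<'E'
def lever():
    p=np.load("jig.npy")
    for c,s in(("scene",(255,85)),("top",(240,455))):
        im=ctrl.get_image(c)[s[0]:s[0]+35,s[1]:s[1]+35].max(2); m=(im<45).astype(np.uint8)
        n,l,t,ce=cv2.connectedComponentsWithStats(m); i=1+t[1:,4].argmax(); uv=ce[i]+[s[1],s[0]]
        th=np.linspace(-.6,.6,241); P=np.array([J(p,[-30+70*np.sin(a),-123,45+70*np.cos(a)]) for a in th])
        e=np.linalg.norm(proj(c,P)-uv,axis=1); k=e.argmin(); print(c,uv,t[i],"lever",th[k],"res",e[k])
E
python3 - <<'E'
from h import *
lever()
p=np.load("jig.npy"); k=J(p,[-30+70*np.sin(-.09),-123,45+70*np.cos(-.09)]); go([*k[:2],.2],p[2]+np.pi/2)
E
```

```text
scene [101.12371134 274.81443299] [11 15 11 11 97] lever -0.09999999999999998 res 0.9281826495557115
top [471.38666667 258.73333333] [11 15 11  9 75] lever -0.07499999999999996 res 0.8186172477919804
shift [  95.  -111.8   13.9] turn -0.002 q6 0.45
```

```bash
python3 -m creep '[[0,0,0,0,-0.12],[0,0,0,0,-0.24],[0,0,0,0,-0.36],[0,0,0,0,-0.48],[0,0,0,0,-0.6],[0,20,-22,0,-0.72],[0,40,-44,0,-0.84],[0,60,-66,0,-0.96],[0,80,-90,0,-1.08],[0,101,-112,0,-1.2],[0,101,-112,0,-1.32],[0,101,-112,0,-1.44]]'
python3 - <<'E'
from h import *
st()
p=np.load("jig.npy"); k=J(p,[-30,-123,115]); go([*k[:2],.104],p[2])
E
```

```text
t: 6.3
tool_pos: [0.5353, -0.2918, 0.2139]
tool_rot: [-2.066, -2.366, -0.001]
contact_force: [-0.1, -0.1, 0.2]
opening: 0.0855
{'t': 6.3, 'tool_pos': [0.5353, -0.2918, 0.2139], 'tool_rot': [-2.0661, -2.3662, -0.0006], 'contact_force': [-0.063, -0.1149, 0.2118], 'wrist_torque': [-0.0028, -0.0092, -0.0202], 'opening': 0.0855}
shift [ -4.   -1.7 109.9] turn -0.12 q6 -0.76
```

```bash
python3 -m creep '[[0,-4,-1.7,20,-0.12],[0,-4,-1.7,40,-0.12],[0,-4,-1.7,60,-0.12],[0,-4,-1.7,60,-0.12],[0,-4,-1.7,60,-0.12]]'
python3 - <<'E'
from h import *
st()
p=np.load("jig.npy"); k=J(p,[-30,-123,115]); go([*k[:2],.104],p[2])
E
```

```text
t: 6.72
tool_pos: [0.5324, -0.2977, 0.1526]
tool_rot: [-1.93, -2.474, -0.0]
contact_force: [-0.7, 0.7, 0.6]
opening: 0.0852
{'t': 6.7167, 'tool_pos': [0.5324, -0.2977, 0.1526], 'tool_rot': [-1.9305, -2.4743, -0.0002], 'contact_force': [-0.7066, 0.7068, 0.5756], 'wrist_torque': [-0.0144, 0.023, 0.0455], 'opening': 0.0852}
shift [ 1.1  2.2 48.6] turn -0.009 q6 -0.88
```

```bash
python3 -m creep '[[0,1,2.2,20,-0.009],[0,1,2.2,38,-0.009],[0,1,2.2,48,-0.009],[255,1,2.2,48,-0.009],[255,1,2.2,48,-0.009],[255,1,2.2,48,-0.009],[255,1,2.2,48,-0.009],[255,1,2.2,48,-0.009],[255,1,2.2,48,-0.009],[255,1,2.2,48,-0.009],[255,1,2.2,48,-0.009]]' 25
python3 - <<'E'
from h import *
st()
p=np.load("jig.npy"); k=J(p,[-30,-123,115]); go([*k[:2],.104],p[2])
E
```

```text
t: 7.63
tool_pos: [0.5351, -0.2988, 0.1076]
tool_rot: [1.922, 2.482, -0.001]
contact_force: [-3.0, 0.3, 4.9]
opening: 0.0218
{'t': 7.6333, 'tool_pos': [0.5351, -0.2988, 0.1076], 'tool_rot': [1.9224, 2.4824, -0.0007], 'contact_force': [-2.9824, 0.2809, 4.9488], 'wrist_torque': [-0.0527, 0.5429, 0.0393], 'opening': 0.0218}
shift [ 2.9 -0.2  3.6] turn -0.002 q6 -0.88
```

```bash
python3 -m creep '[[0,0,0,0,0],[0,0,0,0,0],[0,0,0,0,0],[0,0,0,0,0],[0,0,0,0,0],[0,0,0,-30,0],[0,0,0,-60,0],[0,0,0,-95,0],[0,40,0,-110,0],[0,80,0,-110,0],[0,120,0,-110,0],[0,120,0,-110,0]]'
python3 - <<'E'
from h import *
st(); lever()
S=[]
for c,(r,q) in {"scene":(245,75),"top":(225,430)}.items():
    im=ctrl.get_image(c); S.append(cv2.resize(im[r:r+75,q:q+75,::-1].copy(),None,fx=5,fy=5,interpolation=cv2.INTER_CUBIC))
cv2.imwrite("pics/c3.png",np.hstack(S))
E
```

```text
t: 8.63
tool_pos: [0.5033, -0.1767, 0.2158]
tool_rot: [-1.917, -2.487, -0.003]
contact_force: [0.8, 0.2, -0.9]
opening: 0.0856
{'t': 8.6333, 'tool_pos': [0.5033, -0.1767, 0.2158], 'tool_rot': [-1.9167, -2.4865, -0.0031], 'contact_force': [0.8216, 0.2247, -0.9208], 'wrist_torque': [-0.0218, -0.0522, 0.0237], 'opening': 0.0856}
scene [103.43820225 275.88764045] [13 16 11 11 89] lever -0.010000000000000009 res 0.8703345166066807
top [472.15724138 261.84965517] [  0   5  35  30 725] lever -0.16999999999999998 res 0.8087362845694561
```

View pics/c3.png

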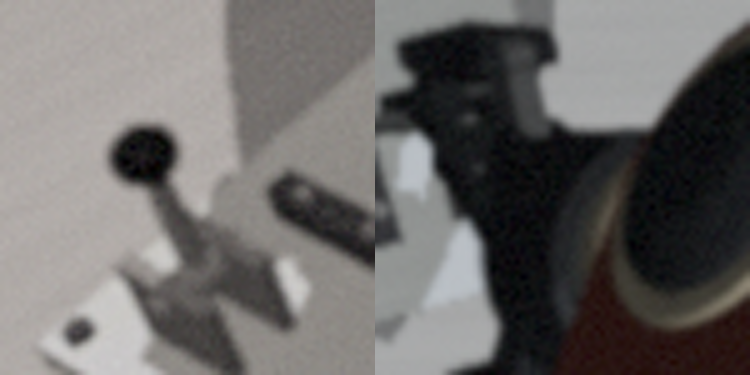

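Scene now gives -0.01 rad (knob at about (103.7,275.8)). The arm hides the top view, so I'll recheck that once it has moved. On to the hinge block.

Run:
```python
from h import *
go([.607,.175,.2],.69)
```

```text
shift [320.4 188.3  15.9] turn -0.437 q6 -0.74
```

```bash
python3 -m creep '[[0,32,19,0,-0.04],[0,64,38,0,-0.08],[0,96,56,0,-0.12],[0,128,75,0,-0.18],[0,128,75,0,-0.24],[0,128,75,0,-0.24]]'
python3 - <<'E'
from h import *
lever()
M={}
for c,n in(("scene",(303,213)),("top",(247,228))):
    im=ctrl.get_image(c); d=mask(c,"hinge_block",n)
    if d is None: print("miss",c); continue
    M[c]=d["mask"].astype(float); print(c,d["conf"],d["rect"])
    if c=="top":
        m=d["mask"].astype(np.uint8); print(cv2.minAreaRect(cv2.findContours(m,0,1)[0][0]))
    cv2.imwrite(f"pics/{c}4.png",im[:,:,::-1])
if M: 
    r,e=fit(HB,M,[.607,.175,-.85]); print(r,e)
    for c in M: print(c,fit(HB,{c:M[c]},r))
    im=cv2.resize(cv2.imread("pics/top4.png"),None,fx=8,fy=8)
    S=[]
    for c,(u,v) in {"scene":(272,180),"top":(215,195)}.items():
        im=cv2.resize(cv2.imread(f"pics/{c}4.png"),None,fx=6,fy=6,interpolation=cv2.INTER_CUBIC)
        for B in HB:
            h=cv2.convexHull(np.round((proj(c,place(B,r))+.5)*6).astype(np.int32)); cv2.polylines(im,[h],True,(0,0,255),1)
        S.append(im[v*6:v*6+390,u*6:u*6+390])
    cv2.imwrite("pics/c4.png",np.hstack(S))
go([*r[:2],.2],r[2]+np.pi/2)
E
```

```text
t: 9.33
tool_pos: [0.5461, -0.0386, 0.2157]
tool_rot: [-1.608, -2.698, 0.001]
contact_force: [1.0, -0.1, -0.1]
opening: 0.0854
scene [103.44047619 276.10714286] [13 16 11 11 84] lever -0.0050000000000000044 res 1.064706525145266Traceback (most recent call last):
  File "<stdin>", line 2, in <module>
  File "h.py", line 51, in lever
    n,l,t,ce=cv2.connectedComponentsWithStats(m); i=1+t[1:,4].argmax(); uv=ce[i]+[s[1],s[0]]
                                                      ~~~~~~~~~~~~~~^^
ValueError: attempt to get argmax of an empty sequence
```

Run:
```python
from h import *
M={}
for c,n in(("scene",(303,213)),("top",(247,228))):
    im=ctrl.get_image(c); d=mask(c,"hinge_block",n)
    cv2.imwrite(f"pics/{c}4.png",im[:,:,::-1])
    if d is None: print("miss",c); continue
    M[c]=d["mask"].astype(float); print(c,d["conf"],d["rect"])
r,e=fit(HB,M,[.607,.175,-.85]); print(r,e)
for c in M: print(c,fit(HB,{c:M[c]},r))
S=[]
for c,(u,v) in {"scene":(272,180),"top":(215,195)}.items():
    im=cv2.resize(cv2.imread(f"pics/{c}4.png"),None,fx=6,fy=6,interpolation=cv2.INTER_CUBIC)
    for B in HB:
        h=cv2.convexHull(np.round((proj(c,place(B,r))+.5)*6).astype(np.int32)); cv2.polylines(im,[h],True,(0,0,255),1)
    S.append(im[v*6:v*6+390,u*6:u*6+390])
cv2.imwrite("pics/c4.png",np.hstack(S))
go([*r[:2],.2],r[2]+np.pi/2)
```

```text
scene 0.83 [292.9, 197.1, 15.8, 34.3]
top 0.63 [229.3, 208.6, 32.3, 35.1]
[ 0.60678632  0.17468079 -0.8550423 ] 0.1754177197184823
scene (array([ 0.60676188,  0.1743936 , -0.86127131]), np.float64(0.06951188986232791))
top (array([ 0.60744733,  0.17503985, -0.86188825]), np.float64(0.09591646852062442))
shift [160.8 155.6  15.9] turn -0.226 q6 -0.7
```

View pics/c4.png

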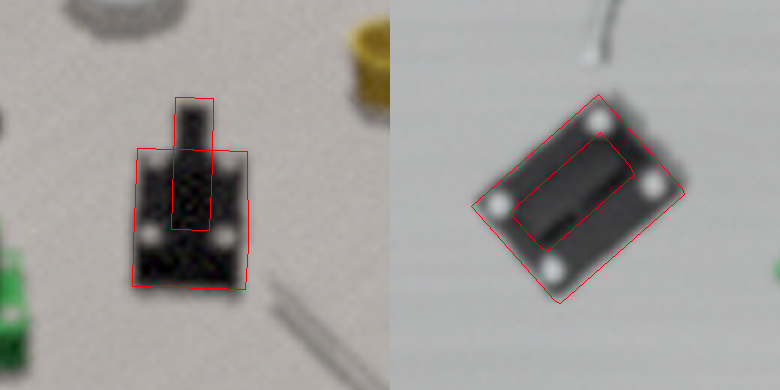

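Overlay matches: block at (0.607,0.175), yaw -0.86, two views within 1 mm. I move above it.

```bash
python3 -m creep '[[0,27,26,0,-0.05],[0,54,52,0,-0.1],[0,80,78,0,-0.16],[0,107,104,0,-0.226],[0,134,130,10,-0.226],[0,160,155,16,-0.226],[0,160.5,155.5,50,-0.226],[0,160.5,155.5,85,-0.226],[0,160.5,155.5,85,-0.226],[0,160.5,155.5,85,-0.226]]' 40
python3 - <<'E'
from h import *
st(); go([.607,.1748,.031],-.86+np.pi/2)
ctrl.get_image("top")
E
```

```text
t: 10.47
tool_pos: [0.6045, 0.1748, 0.1284]
tool_rot: [-1.298, -2.856, 0.005]
contact_force: [-0.0, 0.1, 0.1]
opening: 0.0853
{'t': 10.4667, 'tool_pos': [0.6045, 0.1748, 0.1284], 'tool_rot': [-1.2976, -2.8557, 0.0052], 'contact_force': [-0.0486, 0.0645, 0.1109], 'wrist_torque': [-0.0424, -0.0707, 0.0348], 'opening': 0.0853}
shift [-2.   2.4 97.4] turn 0.007 q6 -0.55
```

```bash
python3 -m creep '[[0,-2,2,30,0],[0,-2,2,60,0],[0,-2,2,80,0],[0,-2,2,92,0],[0,-2,2,97,0],[255,-2,2,97,0],[255,-2,2,97,0],[255,-2,2,97,0],[255,-2,2,97,0],[255,-2,2,97,0],[255,-2,2,97,0],[255,-2,2,97,0]]' 40
python3 - <<'E'
from h import *
st(); lever()
E
```

```text
t: 11.52
tool_pos: [0.6098, 0.1758, 0.0351]
tool_rot: [1.297, 2.86, 0.002]
contact_force: [0.2, 0.5, 4.1]
opening: 0.0157
{'t': 11.5167, 'tool_pos': [0.6098, 0.1758, 0.0351], 'tool_rot': [1.2971, 2.8596, 0.0017], 'contact_force': [0.2343, 0.4502, 4.0742], 'wrist_torque': [-0.0694, 0.0115, -0.0244], 'opening': 0.0157}
scene [103.43037975 276.08860759] [13 16 11 11 79] lever -0.0050000000000000044 res 1.0540261602705294
top [470.57142857 255.95238095] [10 12 11  9 63] lever 0.010000000000000009 res 0.82366718159817
```

Lever is upright in both views (-0.005 and +0.010 rad), and the tongue is gripped (15.7 mm). I lift and carry.

```bash
python3 -m creep '[[255,0,0,-15,0],[255,0,0,-35,0],[255,0,0,-60,0],[255,0,0,-75,0],[255,0,0,-75,0]]'
python3 - <<'E'
from h import *
st(); p=np.load("jig.npy"); k=J(p,[28,-20,10]); go([*k[:2],.11],p[2])
E
```

```text
t: 12.03
tool_pos: [0.6117, 0.1761, 0.1141]
tool_rot: [1.295, 2.855, 0.007]
contact_force: [1.2, 0.7, -0.8]
opening: 0.0151
{'t': 12.0333, 'tool_pos': [0.6117, 0.1761, 0.1141], 'tool_rot': [1.2951, 2.8551, 0.0069], 'contact_force': [1.1999, 0.7085, -0.7604], 'wrist_torque': [0.0273, -0.0398, 0.0224], 'opening': 0.0151}
shift [-238.  -271.4    3.2] turn 0.464 q6 -0.56
```

```bash
python3 -m creep '[[255,-12,-14,-5,0.02],[255,-36,-41,-5,0.06],[255,-60,-68,-5,0.12],[255,-84,-95,-5,0.18],[255,-108,-122,-5,0.24],[255,-132,-149,-5,0.3],[255,-156,-176,-5,0.36],[255,-180,-203,-5,0.42],[255,-204,-230,-5,0.464],[255,-226,-257,-5,0.464],[255,-238,-271,-5,0.464],[255,-238,-271,-5,0.464]]'
python3 - <<'E'
from h import *
st(); p=np.load("jig.npy"); k=J(p,[28,-20,10]); go([*k[:2],.11],p[2])
S=[]
for c,(v,u) in {"scene":(210,70),"top":(190,335)}.items():
    im=ctrl.get_image(c); S.append(cv2.resize(im[v:v+150,u:u+170,::-1].copy(),None,fx=2.3,fy=2.3))
cv2.imwrite("pics/c5.png",np.hstack(S))
E
```

```text
t: 13.03
tool_pos: [0.5605, -0.1854, 0.1128]
tool_rot: [-1.926, -2.481, 0.003]
contact_force: [-0.1, 0.2, -2.1]
opening: 0.0157
{'t': 13.0333, 'tool_pos': [0.5605, -0.1854, 0.1128], 'tool_rot': [-1.9259, -2.4806, 0.0026], 'contact_force': [-0.0945, 0.2304, -2.0982], 'wrist_torque': [-0.0365, 0.0335, 0.0191], 'opening': 0.0157}
shift [2.6 4.7 2.7] turn -0.004 q6 -0.69
```

View pics/c5.png

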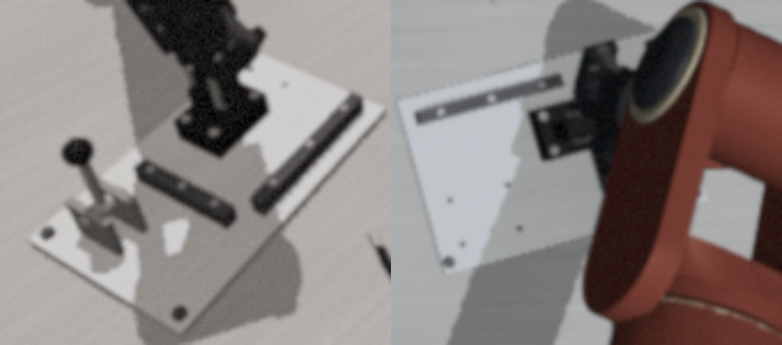

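Picture: the block hangs level in the jaws above the plate, at left (222,120), with both fences clear ahead of it and the lever upright. I lower it (tool x = jig +y, tool y = jig +x).

```bash
python3 -m creep '[[255,2.5,4.5,15,-0.004],[255,2.5,4.5,35,-0.004],[255,2.5,4.5,50,-0.004],[255,2.5,4.5,58,-0.004],[255,2.5,4.5,63,-0.004],[255,2.5,4.5,66,-0.004],[255,2.5,4.5,66,-0.004],[255,2.5,4.5,66,-0.004]]'
cat >> h.py <<'E'
def seat():
    st(); p=np.load("jig.npy"); o=ctrl.get_obs(); R=Ro.from_rotvec(o["tool_rot"]).as_matrix()
    q=place(np.array([[*(o["tool_pos"][:2]-p[:2]),o["tool_pos"][2]]]),[0,0,-p[2]])[0]*1e3
    c,s=np.cos(p[2]),np.sin(p[2]); f=np.array(o["contact_force"])
    print("TCP jig mm",q.round(1),"target 36,-28 | force jig x,y,z",[round(v,1) for v in(c*f[0]+s*f[1],-s*f[0]+c*f[1],f[2])],"jaw yaw err",round(np.arctan2(R[1,1],R[0,1])-p[2],4),"tilt",R[:2,2].round(4),"q6",o["q"][5])
E
python3 - <<'E'
from h import *
seat()
E
```

```text
t: 13.8
tool_pos: [0.5663, -0.1784, 0.0488]
tool_rot: [1.915, 2.489, 0.001]
contact_force: [-0.2, 0.1, -2.4]
opening: 0.0152
{'t': 13.8, 'tool_pos': [0.5663, -0.1784, 0.0488], 'tool_rot': [1.9148, 2.489, 0.0006], 'contact_force': [-0.2171, 0.0733, -2.4095], 'wrist_torque': [0.0086, -0.0234, -0.0107], 'opening': 0.0152}
TCP jig mm [ 30.7 -17.3  48.8] target 36,-28 | force jig x,y,z [np.float64(-0.2), np.float64(0.1), np.float64(-2.4)] jaw yaw err 0.0045 tilt [ 0.0012 -0.0004] q6 -0.689915470377592
```

```bash
python3 -m creep '[[255,0,0,2,0],[255,0,0,3,0],[255,0,0,4,0],[255,0,0,4,0],[255,0,0,4,0]]' | grep -E 'force|pos'; python3 -m creep '[[255,0,0,1,0],[255,0,0,2,0],[255,0,0,2,0],[255,0,0,2,0]]' | grep -E 'force|pos'
```

```text
tool_pos: [0.5664, -0.1788, 0.0451]
contact_force: [-0.6, 0.4, 3.9]
tool_pos: [0.5674, -0.1792, 0.0451]
contact_force: [-2.4, 1.8, 10.7]
```

Contact with the plate at z=0.0451. I slide to the long fence.

```bash
python3 -m creep '[[255,0,1.5,-0.5,0],[255,0,3,-0.5,0],[255,0,4.5,-0.5,0],[255,0,6,-0.5,0],[255,0,6,-0.5,0],[255,0,6,-0.5,0]]' | grep -E 'force|pos'
python3 - <<'E'
from h import *
seat()
E
python3 -m creep '[[255,-2,0,0,0],[255,-4,0,0,0],[255,-6,0,0,0],[255,-8,0,0,0],[255,-8,0,0,0],[255,-8,0,0,0]]' | grep -E 'force|pos'
python3 - <<'E'
from h import *
seat()
E
```

```text
tool_pos: [0.5722, -0.1781, 0.0451]
contact_force: [-5.1, -1.1, 11.8]
{'t': 15.05, 'tool_pos': [0.5722, -0.1781, 0.0451], 'tool_rot': [1.915, 2.4879, -0.0017], 'contact_force': [-5.1447, -1.0965, 11.7823], 'wrist_torque': [-0.0266, 0.856, -0.1205], 'opening': 0.0155}
TCP jig mm [ 36.5 -18.5  45.1] target 36,-28 | force jig x,y,z [np.float64(-5.3), np.float64(0.2), np.float64(11.8)] jaw yaw err 0.004 tilt [ 0.0009 -0.0021] q6 -0.6832760653058635
tool_pos: [0.5741, -0.1854, 0.0451]
contact_force: [-5.1, 1.0, 11.8]
{'t': 15.55, 'tool_pos': [0.5741, -0.1854, 0.0451], 'tool_rot': [1.9155, 2.4885, -0.0008], 'contact_force': [-5.1477, 1.0355, 11.7775], 'wrist_torque': [0.1589, 0.8261, -0.0347], 'opening': 0.0155}
TCP jig mm [ 36.5 -26.1  45.1] target 36,-28 | force jig x,y,z [np.float64(-4.7), np.float64(2.3), np.float64(11.8)] jaw yaw err 0.0039 tilt [ 0.0007 -0.0012] q6 -0.6937165571867878
```

```bash
python3 -m creep '[[255,-1,1,0,0],[255,-2,2,0,0],[255,-3,3,0,0],[255,-4,3,0,0],[255,-4,3,0,0],[255,-4,3,0,0]]' >/dev/null
python3 - <<'E'
from h import *
seat()
E
python3 -m creep '[[255,-1,0.5,0,0],[255,-2,1,0,0],[255,-3,1,0,0],[255,-3,1,0,0],[255,-3,1,0,0]]' >/dev/null
python3 - <<'E'
from h import *
seat()
E
```

```text
{'t': 16.05, 'tool_pos': [0.5751, -0.1879, 0.0452], 'tool_rot': [-1.912, -2.4847, 0.0064], 'contact_force': [-16.8312, 3.4927, 21.54], 'wrist_torque': [0.4249, 2.7803, -0.132], 'opening': 0.015}
TCP jig mm [ 36.9 -28.7  45.2] target 36,-28 | force jig x,y,z [np.float64(-15.4), np.float64(7.6), np.float64(21.5)] jaw yaw err 0.0043 tilt [-0.0076  0.0006] q6 -0.6954354224495672
{'t': 16.4667, 'tool_pos': [0.5753, -0.1881, 0.0454], 'tool_rot': [-1.9081, -2.4788, 0.0044], 'contact_force': [-22.85, 10.9342, 29.0043], 'wrist_torque': [1.6958, 3.7814, -0.2782], 'opening': 0.015}
TCP jig mm [ 37.  -29.   45.4] target 36,-28 | force jig x,y,z [np.float64(-19.4), np.float64(16.3), np.float64(29.0)] jaw yaw err 0.004 tilt [-0.0124  0.006 ] q6 -0.6978542844016354
```

Both fences are now loaded, but there is a slight tilt (0.8°). I ease off a little while keeping the press.

```bash
python3 -m creep '[[255,0.5,-0.7,0,0],[255,0.8,-1.5,0,0],[255,0.8,-1.5,0,0],[255,0.8,-1.5,0,0],[255,0.8,-1.5,0,0]]' >/dev/null
python3 - <<'E'
from h import *
seat()
S=[]
for c,(v,u) in {"scene":(230,90),"top":(205,350)}.items():
    im=ctrl.get_image(c); S.append(cv2.resize(im[v:v+110,u:u+110,::-1].copy(),None,fx=3.6,fy=3.6,interpolation=cv2.INTER_CUBIC))
cv2.imwrite("pics/c6.png",np.hstack(S))
try: lever()
except Exception: pass
E
```

```text
{'t': 16.8833, 'tool_pos': [0.5751, -0.1881, 0.0453], 'tool_rot': [-1.9109, -2.482, 0.0017], 'contact_force': [-16.9652, 9.6906, 23.2001], 'wrist_torque': [1.4269, 2.8261, -0.2825], 'opening': 0.0151}
TCP jig mm [ 36.8 -28.9  45.3] target 36,-28 | force jig x,y,z [np.float64(-14.0), np.float64(13.7), np.float64(23.2)] jaw yaw err 0.0038 tilt [-0.008   0.0047] q6 -0.6983907800121104
scene [103.45121951 276.03658537] [13 16 11 11 82] lever -0.0050000000000000044 res 0.9988284497175091
top [483.53636364 268.8       ] [ 23  22  12  13 110] lever -0.42 res 9.466609109907681
```

View pics/c6.png

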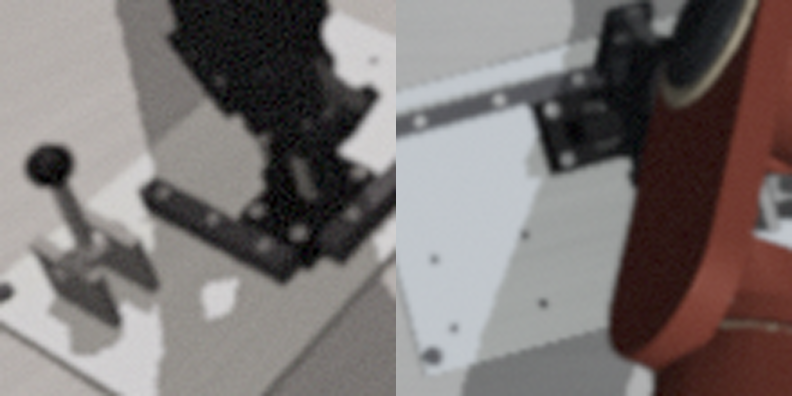

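Picture: the block sits in the corner against both fences (left crop (300,235)), with the lever upright (scene -0.005 rad; the arm hides it in the top view). One small ease for flatness, a steadiness check, then hand in.

```bash
python3 -m creep '[[255,0.3,-0.8,0,0],[255,0.4,-0.8,0,0],[255,0.4,-0.8,0,0],[255,0.4,-0.8,0,0],[255,0.4,-0.8,0,0],[255,0.4,-0.8,0,0],[255,0.4,-0.8,0,0],[255,0.4,-0.8,0,0]]' 60 >/dev/null
python3 - <<'E'
from h import *
seat()
E
```

```text
{'t': 17.75, 'tool_pos': [0.5751, -0.1881, 0.0453], 'tool_rot': [-1.9125, -2.4835, 0.0003], 'contact_force': [-14.1858, 8.7336, 21.9762], 'wrist_torque': [1.3914, 2.2571, -0.2751], 'opening': 0.0152}
TCP jig mm [ 36.8 -28.9  45.3] target 36,-28 | force jig x,y,z [np.float64(-11.5), np.float64(12.0), np.float64(22.0)] jaw yaw err 0.0036 tilt [-0.0057  0.0042] q6 -0.6986510321662984
```

```bash
python3 -c "
from station import ctrl
print(ctrl.finish_job())"
```

```text
the job is handed in; nothing more can be done
None
```

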